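Fit the pump controller's module and hold its terminal cover open

TASK

Slide the orange module upright into the slot of the pump controller on the counter until it is fully home. Next tug the controller's cover up by its bar to learn whether the hidden catch is holding it; if it stops after a few millimetres, let it down, slide the red catch knob all the way towards the cover's hinge and lift again. Finish holding the cover open at about 45 degrees or more, since it drops shut if let go, and leave the blue module and the other goods where they stand.

Things in the scene. Friction and masses are not known exactly. Their poses are not given: they have to be found in the camera images.
- module_mid (a point): Centre of the orange control module, a loose upright slab 10 (its x) x 70 (its y) x 100 mm (its z, up), about 90 g. It stands at first in one of the two loose slots, 30 mm deep and 76 mm apart, of a wooden stand 150 x 100 x 40 mm (the blue one stands in the other). Its 10 mm thickness is the width to grasp. Either way round fits the controller.
- slot_mouth (a point): Centre of the mouth of the module slot in the blue end of the pump controller, level with the flat top there, 90 mm above the counter. Axes are those of the controller (white with a blue end, fixed to the counter, 200 (x) x 305 (y) x 90 mm): x from the cover's hinge towards its free edge, y towards the slot end, z up. The slot is 12 mm (x) x 72 mm (y), 60 mm deep, with a 2 mm chamfer, so a module that is home stands 40 mm out, its centre 10 mm below the mouth.
- cover (a joint): Hinge of the grey terminal cover, rad: 0 shut, grows as the free edge rises, stop at 1.15. The cover weighs 0.3 kg, falls shut by itself, and takes about 2 N at the bar to lift when free. When caught by its hidden bolt it rises only about 0.03 rad (5 mm at the bar) and stops hard. Whether it is caught differs from start to start and cannot be seen.
- cover_handle (a point): Middle of the cover's handle, a dark round bar 12 mm thick and 100 mm long along the cover's y, its axis 30 mm above the cover's upper face and 160 mm from the hinge line, near the free edge, on two end posts; 24 mm clear under it. Shut, it is 124 mm above the counter. It can be pinched across from above and turns between the fingers. Axes as the cover: x from the hinge to the free edge, z out of its face.
- cover_hinge (a point): Middle of the cover's hinge line, at the side of the controller nearer to the robot, 86 mm above the counter; y is along the hinge line. The bar lies 160 mm (x) and 38 mm (z) from it in the cover's axes. Cover panel 178 x 156 x 8 mm.
- catch (a joint): Travel of the red catch knob, m: starts at 0 to 0.003 whether or not the cover is caught, end stop at 0.024. It grows as the knob slides along the controller's -x (towards the hinge side, that is the robot). It stays where it is left; friction about 1.5 N. At the end of its travel the hidden bolt is surely drawn back, and stays so.
- catch_knob (a point): Point to grip on the red catch knob, on the strip between cover and slot: a fin 14 mm (controller's x) x 22 mm (y), rising 32 mm above the strip, this point 18 mm above its foot. Axes as the controller.
- spare_mid (a point): Centre of the blue module, of the same size as the orange one; stays in the stand.
- coupler: Brass coupler, 38 mm wide, 46 mm tall, stands near the controller; origin under its centre. To be left alone.
- tee: White plastic pipe tee, 70 x 55 x 30 mm; origin underneath. To be left alone.
- paste: Jar with a yellow cap, 52 mm wide, 85 mm tall; origin under its centre. To be left alone.
- sealant: Bottle with a red cap, 44 mm wide, 100 mm tall; origin under its centre. To be left alone.
- wrench: Wrench, 160 mm long, lying flat; origin underneath. To be left alone.
- bushing: Steel bushing, 48 mm wide, 40 mm tall; origin under its centre. To be left alone.
There are look-alikes about, which are no part of the job. Of the things like the part that bears module_mid, leave any that is green, turquoise or white; of the rest the smaller one is meant.

How it is judged (in metres and radians):
On the way, in this order (a step that is already met when the one before it is completed fails the run):
1. the orange module is home in the slot (z of module_mid in the frame of slot_mouth below -0.006 m and x of module_mid in the frame of slot_mouth between -0.005 and 0.005 m and y of module_mid in the frame of slot_mouth between -0.005 and 0.005 m and angle between the z axis of module_mid and the z axis of slot_mouth, either way round below 0.06 rad), for 0.2 s.
2. the cover is tugged up (at least 0.018 rad) before the catch knob is moved (value of joint cover above 0.018 rad and distance of catch_knob from where it was at the start of the episode below 0.005 m), for 0.1 s.
3. the cover is open and held by the fingers (value of joint cover above 0.65 rad and velocity of joint cover between -0.15 and 0.15 rad/s and contact force between the fingers and cover above 0.3 N), for 0.2 s.
At the end, for the whole second after the job is handed in: The orange module is home in the slot (its centre at least 6 mm below the mouth, within 5 mm sideways, within 0.06 rad of upright); the cover stands still at more than 0.65 rad (37 degrees), touched by the fingers with more than 0.3 N; the other goods are within 30 mm of where they were (all of step 1 and all of step 3 and distance of each of spare_mid, coupler, tee, paste, sealant, wrench, bushing from where it was at the start of the episode below 0.03 m); the arm keeps its last pose, push and grip.
It fails at once if the blue module or another bystander is displaced by more than 30 mm (distance of any of spare_mid, coupler, tee, paste, sealant, wrench, bushing from where it was at the start of the episode above 0.03 m).
It also fails if it takes over 72 s, if anything falls off the work surface, if the arm or the gripper's body presses on something with over 40 N, if the wrist force passes 120 N, or if a joint passes its speed limit or range.

ROBOT

A 6-joint arm with a two-finger parallel gripper is mounted at the origin on the work surface. World frame = base frame: x ahead of the robot, y to its left, z up, the work surface at z = 0. Lengths are in mm, angles in rad, forces in N, time in s.
With the tool pointing down it reaches from about 350 to 875 mm from the base axis. Payload 4.2 kg.
Tool frame: the origin (TCP) lies midway between the tips of the shut fingers; the grasp point (between the pads) lies 19 mm behind it (arm.grasp_offset is the distance from the TCP to the grasp point, in mm); z points along the fingers, y is the direction in which the jaws open and shut (so a half turn about z gives the same grasp; the last joint's range is limited). The gripper opens to 85 mm and grips with 20 to 120 N. Pads are 22 mm wide; open, the fingers measure 114 mm over their backs; the gripper's body (76 mm by 85 mm) begins 54 mm behind the grasp point. The pads swing forward as they close: fully open they stand 13 mm farther back than shut.
Start: joints at [1.461, 0.385, 0.008, 0, -1.194, -0.259], TCP at [225.277, 582.966, 231.312] pointing down, gripper open.
Joint ranges: [-3.14, 3.14], [-1.21, 2.06], [-1.07, 1.41], [-3.16, 2.05], [-2.99, -0.16], [-3.1, 3.1]. Speed limits (rad/s): [2.79, 2.79, 3.14, 3.14, 3.14, 3.14].

INTERFACE

Orientations are given as a unit quaternion [x, y, z, w].
In Python, from bench import arm gives the robot as it stands.
- The arm moves only by the tool move_arm, never from a script. Its argument "moves" is a list of rows, each an object with "gripper": the gripper's target within -1 to 1 (fully open at 1, half-way at 0, shut at -1); "xyz": the shift along the tool's x, y, z in cm, a list of three; "angular": the turn, a rotation vector about the tool's x, y, z in rad, a list of three. In form: [{"gripper": gripper, "xyz": [dx, dy, dz], "angular": [wx, wy, wz]}, ...]. A call has 1 to 10 rows; each row is the pose to reach, as a shift and turn from the pose commanded when the call began, along the tool's axes at that moment; what a row does not reach only later rows make up. A row lasts 1/8 s, in which the tool goes at most 62.5 mm and 10.7 degrees, less where a joint would pass 70% of its speed; a pose out of reach is approached as far as the arm can. A call with a gripper value outside its range is refused whole. The fingers move at their own pace and stop on an object; the grip force is fixed at half the most. Time passes only in rows, so rows that repeat a pose let the fingers close. It gives the time, the measured TCP pose, the force and the opening at its end, in the units of the state.
- arm.read_state(): the state, without advancing time (a new reading comes with each control period).
- arm.get_image(name): name is "scene" or "top"; returns (picture, depth): 480x640x3 uint8, blue, green, red; 480x640 float32, mm along the optical axis (not along the pixel's ray), 0 where there is no reading.
- arm.get_calibration(name): a dict with "camera_matrix" (3x3 intrinsics, pixels), "R" (3x3) and "t" (3): a world point X has camera coordinates R X + t. Camera axes: x right, y down, z forward; pixel columns grow to the right and rows downward; lengths in mm; the calibration is good to about 2 mm. A picture is of the moment at which its call begins. get_calibration takes no time and is no camera call.
- arm.job_done(): hands the job in, once; it reports no verdict.
The state is a dict: "clock": time; "joints": joint angles; "joint_vel": joint speeds; "joint_efforts": joint torques, N m; "position": TCP position; "ee_rot": TCP orientation; "contact_force": force on the tool from outside, world axes, zero at the start; "wrist_torque": the same for the moment, N m; "gripper_width": finger opening in mm.
Only numpy, scipy, OpenCV 4.12 (cv2) and the standard library are available. Lean on these libraries where they do the work, as an engineer would, in place of code of your own. Each camera call takes 0.05 s, during which the arm holds its last target. There are 200 camera calls.

## Working session

There is one attempt and no reset: what is moved stays moved. The work goes in short steps, Python scripts to look and compute and a tool call to move; the robot and the scene stay as the last step left them, time stands still between calls to the robot, and variables do not carry over. Pictures are saved under pics/ and viewed, about 8 in all and at most 12, crops included, and the job is handed in when it is done.

Besides the shell and the picture viewer there is one more tool, called by a JSON object that holds its "api" and its "payload". move_arm: Moves the arm, as the interface text tells. Its arguments: {"type":"object","properties":{"moves":{"type":"array","items":{"type":"object","properties":{"gripper":{"type":"number"},"xyz":{"type":"array","items":{"type":"number"}},"angular":{"type":"array","items":{"type":"number"}}}}}},"required":["moves"]}

```bash
ls; mkdir -p pics
cat > h.py <<'E'
import numpy as np, cv2
from bench import arm
from scipy.spatial.transform import Rotation as Ro
def cal(n):
    c=arm.get_calibration(n); return np.array(c["camera_matrix"]),np.array(c["R"]),np.array(c["t"]).ravel()
def ray(n,u,v,z):
    K,R,t=cal(n); d=R.T@np.linalg.inv(K)@np.array([u,v,1.]); o=-R.T@t
    return o+d*(z-o[2])/d[2]
def proj(n,X):
    K,R,t=cal(n); p=K@(R@np.array(X,float)+t); return p[:2]/p[2]
def cloud(n,D):
    K,R,t=cal(n); v,u=np.mgrid[:480,:640]; 
    P=np.stack([(u-K[0,2])/K[0,0]*D,(v-K[1,2])/K[1,1]*D,D],-1)
    return (P-t)@R
E
python3 - <<'E'
from h import *
for n in("scene","top"):
    im,d=arm.get_image(n); cv2.imwrite(f"pics/{n}0.png",im); np.save(f"{n}0.npy",d)
    K,R,t=cal(n); print(n,K[0,0],-R.T@t,R[2])
s=arm.read_state(); print(s["clock"],s["position"],s["ee_rot"])
E
```

```text
pics
scene 466.5635095211859 [1111.41569232  -62.38925825  859.36125873] [-0.57316109  0.15007143 -0.80558359]
top 624.2868739653416 [ 406.74372723   88.16311808 1508.11779749] [ 0.1085732  -0.01717825 -0.99394002]
0.1 [225.1140286  582.50897544 230.3302487 ] [ 9.83032129e-01 -1.83430854e-01 -1.22937338e-04  9.69140953e-04]
```

View pics/scene0.png

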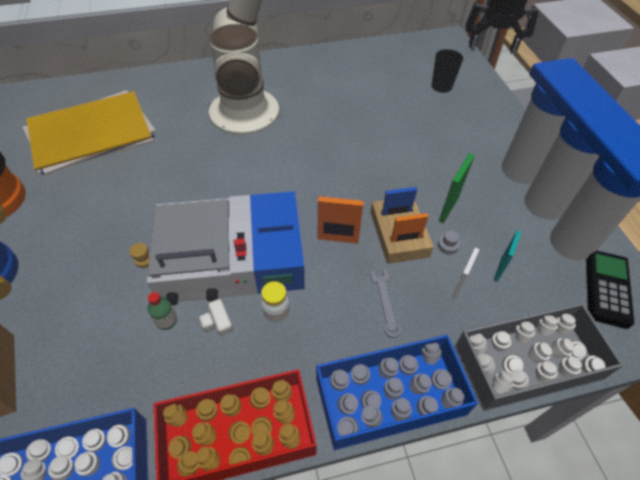

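View pics/top0.png

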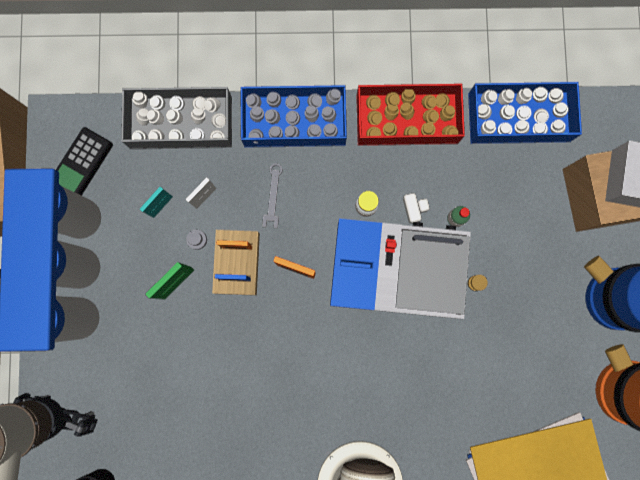

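Candidates like the orange module: orange in the stand (top 235,244; scene 408,226), free-standing orange slab (top 295,267; scene 340,220), plus green (170,280), turquoise (155,202) and white (200,192), which are excluded. The one in the stand looks smaller and sits in the slot. I'll measure and confirm in a crop.

```bash
cat > m.py <<'E'
from h import *
def comps(n,im,P,lo,hi,zmin,amin=15,box=None,zmax=400):
    hsv=cv2.cvtColor(im,cv2.COLOR_BGR2HSV); m=cv2.inRange(hsv,lo,hi)
    m[(P[...,2]<zmin)|(P[...,2]>zmax)]=0
    if box: k=np.zeros_like(m);k[box[1]:box[3],box[0]:box[2]]=1;m*=k
    N,L,S,C=cv2.connectedComponentsWithStats(m)
    return [(L==i,S[i],C[i]) for i in range(1,N) if S[i][4]>=amin]
E
python3 - <<'E'
from m import *
im=cv2.imread("pics/top0.png");P=cloud("top",np.load("top0.npy"))
np.set_printoptions(precision=1,suppress=True)
for nm,lo,hi,zm in(("orange",(5,150,80),(18,255,255),20),("blue",(105,120,50),(120,255,255),60),("red",(0,150,80),(4,255,255),60),("wood",(10,40,80),(25,140,255),25)):
    for m,s,c in comps("top",im,P,lo,hi,zm,15,(130,180,500,330)):
        q=P[m]; ztop=np.percentile(q[:,2],90)
        k=m&(P[...,2]>ztop-8); v,u=np.nonzero(k)
        r=cv2.minAreaRect(np.stack([ray("top",a,b,ztop)[:2] for a,b in zip(u,v)]).astype(np.float32))
        print(nm,c,s[4],"ztop",ztop,r)
# dark bar
q=P[180:330,330:480]; print("cover z",P[270,430],"blue top",P[250,358],P[285,355],"bar",P[240,437])
a=cv2.resize(im[170:320,130:330],None,fx=3,fy=3,interpolation=2)
b=cv2.imread("pics/scene0.png");b=cv2.resize(b[150:300,290:490],None,fx=3,fy=3,interpolation=2)
c=cv2.resize(im[205:330,320:487],(600,450),interpolation=2)
cv2.imwrite("pics/c1.png",cv2.resize(np.vstack([a,b]),(400,600)))
cv2.imwrite("pics/c2.png",np.hstack([cv2.resize(np.vstack([a,b]),(370,555)),cv2.resize(c,(430,322+233))[:,:] ]))
E
```

```text
orange [233.7 243.7] 199 ztop 113.39781418386988 ((561.55615234375, 281.56298828125), (69.54183959960938, 10.84914779663086), 86.27445983886719)
orange [294.2 266.6] 302 ztop 138.59729662723922 ((505.28497314453125, 141.78680419921875), (92.61052703857422, 13.503461837768555), 68.87686920166016)Traceback (most recent call last):
  File "<stdin>", line 8, in <module>
  File "h.py", line 7, in ray
    K,R,t=cal(n); d=R.T@np.linalg.inv(K)@np.array([u,v,1.]); o=-R.T@t
          ~~~^^^
  File "h.py", line 5, in cal
    c=arm.get_calibration(n); return np.array(c["camera_matrix"]),np.array(c["R"]),np.array(c["t"]).ravel()
ValueError: time passes only in moves, steps and waits
```

```bash
sed -i 's/^def cal/import functools\n@functools.cache\ndef cal/' h.py
cat > a.py <<'E'
from m import *
im=cv2.imread("pics/top0.png");P=cloud("top",np.load("top0.npy"))
np.set_printoptions(precision=1,suppress=True)
for nm,lo,hi,zm in(("orange",(5,150,80),(18,255,255),20),("blue",(105,120,50),(120,255,255),75),("red",(0,150,80),(4,255,255),60),("wood",(10,40,80),(25,140,255),25)):
    for m,s,c in comps("top",im,P,lo,hi,zm,15,(130,180,500,330)):
        q=P[m]; ztop=np.percentile(q[:,2],70)
        v,u=np.nonzero(m&(abs(P[...,2]-ztop)<8))
        r=cv2.minAreaRect(np.stack([ray("top",a,b,ztop)[:2] for a,b in zip(u,v)]).astype(np.float32))
        print(nm,c,s[4],"ztop",ztop,r)
print("cover z",P[270,430],"blue top",P[250,345],P[285,355],"bar",P[240,437],P[239,420],P[241,455])
a=cv2.resize(im[170:320,130:330],(370,277),interpolation=2)
b=cv2.imread("pics/scene0.png");b=cv2.resize(b[150:300,290:490],(370,277),interpolation=2)
c=cv2.resize(im[205:330,320:487],(430,554),interpolation=2)
cv2.imwrite("pics/c2.png",np.hstack([np.vstack([a,b]),c]))
E
python3 a.py
```

```text
orange [233.7 243.7] 199 ztop 110.48353345382799 ((561.6849365234375, 281.9953918457031), (69.67613220214844, 10.939169883728027), 86.67686462402344)
orange [294.2 266.6] 302 ztop 136.32235348157886 ((505.4168395996094, 142.30194091796875), (93.53815460205078, 13.901101112365723), 68.86380767822266)
blue [356.  264.2] 3678 ztop 91.95945010014884 ((511.03570556640625, 2.0534439086914062), (99.7573471069336, 199.3311767578125), 83.14466094970703)
blue [231.3 276.9] 153 ztop 111.57651707719238 ((486.02374267578125, 285.57342529296875), (67.2222900390625, 9.95090103149414), 86.80528259277344)
red [464.1 212.1] 67 ztop 102.55379641003907 ((623.6771850585938, -246.9936065673828), (18.341293334960938, 18.724374771118164), 87.48763275146484)
red [390.3 245.1] 115 ztop 122.19036729750887 ((550.0889892578125, -75.10202026367188), (18.90463638305664, 14.014331817626953), 80.72000885009766)
wood [235.4 262.6] 2197 ztop 42.13866260078015 ((524.2333984375, 283.50091552734375), (100.86698150634766, 149.826904296875), 86.77436828613281)
wood [479.  283.2] 84 ztop 46.570494087438774 ((462.6653747558594, -287.5451354980469), (32.832664489746094, 32.00489807128906), 43.16328048706055)
cover z [ 493.1 -165.3   95.4] blue top [542.8  26.6  91.8] [462.7   5.7  89.5] bar [ 557.6 -177.5  129. ] [ 560.9 -140.   126.4] [ 554.6 -217.7  128.9]
```

View pics/c2.png

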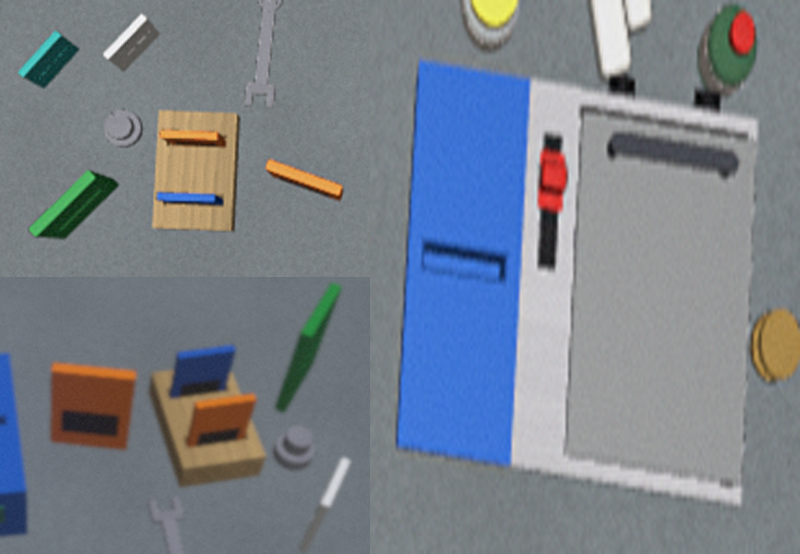

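The crop confirms it: the stand's orange slab (crop 192,136) is 70 mm wide with its top at 110 mm. The free one is 93 mm wide and 136 mm tall, so it's the look-alike. The slot is at about top (356,264), the knob at (390,245) and the bar around (420–457,240). Next I'll measure slot and bar.

```bash
cat > b.py <<'E'
from h import *
np.set_printoptions(precision=1,suppress=True)
im=cv2.imread("pics/top0.png")
yaw=np.radians(-6.86); ex=np.array([np.cos(yaw),np.sin(yaw)]); ey=np.array([-ex[1],ex[0]])
# rectified plate at z=90, 0.5 mm/px, around blue centre: rows = x, cols = y
c=ray("top",356,264.2,90)[:2]; print("c",c)
A=np.arange(-30,30.1,1);B=np.arange(-60,60.1,1)
M=np.array([[proj("top",[*(c+a*ex+b*ey),90]) for b in B] for a in A],np.float32)
g=cv2.remap(im[...,0],M[...,0],M[...,1],cv2.INTER_LINEAR).astype(float)
print("x profile",dict(zip(A[10:50],g[10:50,30:90].mean(1).astype(int))))
print("y profile",dict(zip(B[15:107],g[26:34].mean(0)[15:107].astype(int))))
P=cloud("top",np.load("top0.npy"))
hsv=cv2.cvtColor(im,cv2.COLOR_BGR2HSV)
m=(hsv[...,2]<110)&(P[...,2]>112)&(P[...,2]<140); m[:, :405]=0;m[:,475:]=0;m[:225]=0;m[260:]=0
v,u=np.nonzero(m); q=np.array([ray("top",a,b,128)[:2] for a,b in zip(u,v)],np.float32)
print("bar",len(u),cv2.minAreaRect(q),q.mean(0))
E
python3 b.py
```

```text
c [510.    2.2]
x profile {np.float64(-20.0): np.int64(213), np.float64(-19.0): np.int64(213), np.float64(-18.0): np.int64(213), np.float64(-17.0): np.int64(213), np.float64(-16.0): np.int64(213), np.float64(-15.0): np.int64(214), np.float64(-14.0): np.int64(214), np.float64(-13.0): np.int64(214), np.float64(-12.0): np.int64(214), np.float64(-11.0): np.int64(215), np.float64(-10.0): np.int64(215), np.float64(-9.0): np.int64(213), np.float64(-8.0): np.int64(207), np.float64(-7.0): np.int64(196), np.float64(-6.0): np.int64(188), np.float64(-5.0): np.int64(189), np.float64(-4.0): np.int64(196), np.float64(-3.0): np.int64(204), np.float64(-2.0): np.int64(212), np.float64(-1.0): np.int64(217), np.float64(0.0): np.int64(217), np.float64(1.0): np.int64(208), np.float64(2.0): np.int64(185), np.float64(3.0): np.int64(154), np.float64(4.0): np.int64(121), np.float64(5.0): np.int64(93), np.float64(6.0): np.int64(88), np.float64(7.0): np.int64(105), np.float64(8.0): np.int64(134), np.float64(9.0): np.int64(164), np.float64(10.0): np.int64(188), np.float64(11.0): np.int64(203), np.float64(12.0): 
[... 2742 characters left out ...]
np.int64(201), np.float64(30.0): np.int64(203), np.float64(31.0): np.int64(201), np.float64(32.0): np.int64(198), np.float64(33.0): np.int64(195), np.float64(34.0): np.int64(193), np.float64(35.0): np.int64(183), np.float64(36.0): np.int64(171), np.float64(37.0): np.int64(173), np.float64(38.0): np.int64(194), np.float64(39.0): np.int64(213), np.float64(40.0): np.int64(216), np.float64(41.0): np.int64(217), np.float64(42.0): np.int64(216), np.float64(43.0): np.int64(215), np.float64(44.0): np.int64(215), np.float64(45.0): np.int64(217), np.float64(46.0): np.int64(218)}
bar 243 ((559.662841796875, -178.955322265625), (109.96580505371094, 11.989537239074707), 82.75099182128906) [ 559.8 -179.2]
```

{"api": "move_arm", "payload": {"moves": [{"gripper": 0,"xyz": [0,0,0],"angular": [0,0,0.18]},{"gripper": 0,"xyz": [0,0,0],"angular": [0,0,0.36]},{"gripper": 0,"xyz": [0,0,0],"angular": [0,0,0.54]},{"gripper": 0,"xyz": [0,0,0],"angular": [0,0,0.72]},{"gripper": 0,"xyz": [0,0,0],"angular": [0,0,0.9]},{"gripper": 0,"xyz": [0,0,0],"angular": [0,0,1.08]},{"gripper": 0,"xyz": [0,0,0],"angular": [0,0,1.26]},{"gripper": 0,"xyz": [0,0,0],"angular": [0,0,1.26]}]}}

```text
clock: 1.1
position: [225.2, 582.7, 230.7]
ee_rot: [-0.687, 0.727, -0.0, -0.001]
contact_force: [0.7, -0.3, -0.2]
gripper_width: 42.5
```

{"api": "move_arm", "payload": {"moves": [{"gripper": 0,"xyz": [4,-5.04,0],"angular": [0,0,0]},{"gripper": 0,"xyz": [8,-10.08,0],"angular": [0,0,0]},{"gripper": 0,"xyz": [12,-15.1,0],"angular": [0,0,0]},{"gripper": 0,"xyz": [16,-20.2,0],"angular": [0,0,0]},{"gripper": 0,"xyz": [20,-25.2,0],"angular": [0,0,0]},{"gripper": 0,"xyz": [24,-30.2,0],"angular": [0,0,0]},{"gripper": 0,"xyz": [28.1,-35.3,0],"angular": [0,0,0]},{"gripper": 0,"xyz": [28.1,-35.3,3],"angular": [0,0,0]},{"gripper": 0,"xyz": [28.1,-35.3,7],"angular": [0,0,0]},{"gripper": 0,"xyz": [28.1,-35.3,7],"angular": [0,0,0]}]}}

```text
clock: 2.35
position: [559.6, 280.2, 157.7]
ee_rot: [-0.687, 0.727, 0.001, -0.004]
contact_force: [-0.5, -0.3, -0.3]
gripper_width: 42.9
```

```bash
cat > look.py <<'E'
import sys
from h import *
n=sys.argv[1]
out=[]
for cam in("scene","top"):
    im,d=arm.get_image(cam); np.save(f"{cam}{n}.npy",d); cv2.imwrite(f"pics/{cam}{n}.png",im)
s=arm.read_state();p=s["position"]
for cam in("scene","top"):
    im=cv2.imread(f"pics/{cam}{n}.png"); u,v=proj(cam,p).astype(int); u=min(max(u,70),569);v=min(max(v,70),409)
    out.append(cv2.resize(im[v-70:v+70,u-70:u+70],(400,400),interpolation=2))
cv2.imwrite(f"pics/crop{n}.png",np.hstack(out)); print(s["clock"],p,s["ee_rot"],s["contact_force"],s["gripper_width"],[proj(c,p) for c in("scene","top")])
E
python3 look.py 1
```

```text
2.45 [561.95307677 282.32534974 162.22099861] [-6.87119607e-01  7.26544074e-01 -4.72692290e-04  3.62374899e-04] [-0.43602271 -1.37011745  0.85011463] 42.483565915467295 [array([416.72819718, 199.39087956]), array([228.06990404, 240.32903669])]
```

View pics/crop1.png

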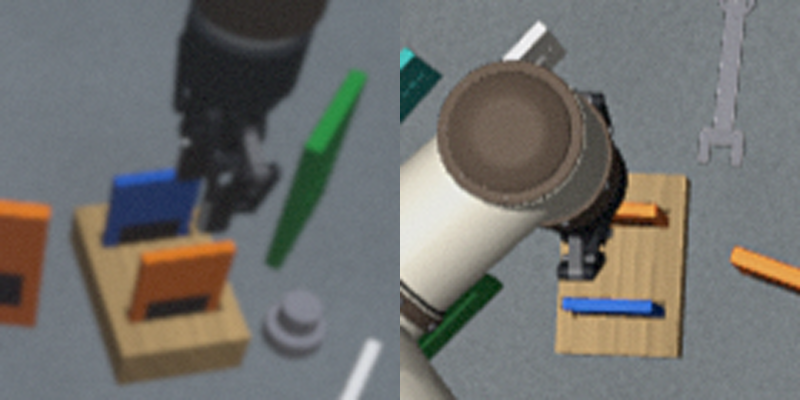

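Run:
```python
from h import *
np.set_printoptions(precision=0,suppress=True)
P=cloud("scene",np.load("scene1.npy"))
for z in range(145,215,10):
    q=P[(P[...,2]>z)&(P[...,2]<=z+10)&(abs(P[...,0]-560)<120)&(abs(P[...,1]-282)<70)]
    if len(q): print(z,len(q),np.percentile(q[:,0],[3,25,50,75,97]),np.percentile(q[:,1],[3,25,50,75,97]))
for X in([583,282,165],[541,282,165],[610,282,200],[562,282,235]): print((proj("scene",X)-[416,199])*400/140+200)
```

```text
155 23 [536. 537. 538. 539. 587.] [271. 274. 280. 286. 291.]
165 70 [534. 538. 562. 591. 596.] [268. 272. 276. 281. 288.]
175 66 [534. 538. 586. 594. 595.] [268. 272. 274. 281. 285.]
185 53 [533. 538. 540. 587. 595.] [268. 272. 273. 277. 284.]
195 36 [534. 536. 537. 539. 595.] [267. 271. 275. 280. 283.]
205 116 [513. 536. 592. 611. 614.] [266. 268. 271. 277. 286.]
[213. 221.]
[192. 177.]
[239. 217.]
[222. 127.]
```

{"api": "move_arm", "payload": {"moves": [{"gripper": 0,"xyz": [0,0,3],"angular": [0,0,0]},{"gripper": 0,"xyz": [0,0,6],"angular": [0,0,0]},{"gripper": 0,"xyz": [0,0,8.4],"angular": [0,0,0]},{"gripper": 0,"xyz": [0,0,8.4],"angular": [0,0,0]},{"gripper": -1,"xyz": [0,0,8.4],"angular": [0,0,0]},{"gripper": -1,"xyz": [0,0,8.4],"angular": [0,0,0]},{"gripper": -1,"xyz": [0,0,8.4],"angular": [0,0,0]},{"gripper": -1,"xyz": [0,0,8.4],"angular": [0,0,0]}]}}

```text
clock: 3.45
position: [562.6, 283.0, 79.6]
ee_rot: [-0.687, 0.727, -0.0, 0.002]
contact_force: [-2.2, 0.2, 7.1]
gripper_width: 9.4
```

```bash
python3 look.py 2
```

```text
3.55 [562.54747938 282.97469275  79.61929636] [-6.86618289e-01  7.27015029e-01 -3.63093642e-04  2.08351914e-03] [-1.46752787  1.37846066  5.79290045] 9.340660253813645 [array([410.12117913, 225.25535471]), array([233.00201175, 244.1002959 ])]
```

{"api": "move_arm", "payload": {"moves": [{"gripper": -1,"xyz": [0,0,-4],"angular": [0,0,0]},{"gripper": -1,"xyz": [0,0,-9],"angular": [0,0,0]},{"gripper": -1,"xyz": [0,0,-14],"angular": [0,0,0]},{"gripper": -1,"xyz": [3,0.4,-17],"angular": [0,0,0]},{"gripper": -1,"xyz": [8,1,-17],"angular": [0,0,0.066]},{"gripper": -1,"xyz": [13,1.6,-17],"angular": [0,0,0.066]},{"gripper": -1,"xyz": [18,2.2,-17],"angular": [0,0,0.066]},{"gripper": -1,"xyz": [23,2.8,-17],"angular": [0,0,0.066]},{"gripper": -1,"xyz": [27,3.4,-17],"angular": [0,0,0.066]},{"gripper": -1,"xyz": [28.23,3.5,-14],"angular": [0,0,0.066]}]}}

```text
clock: 4.8
position: [510.8, 0.4, 219.5]
ee_rot: [-0.661, 0.75, -0.001, 0.003]
contact_force: [0.2, 0.2, -1.3]
gripper_width: 8.6
```

{"api": "move_arm", "payload": {"moves": [{"gripper": -1,"xyz": [0,0,2],"angular": [0,0,0]},{"gripper": -1,"xyz": [0,0,4],"angular": [0,0,0]},{"gripper": -1,"xyz": [0,0,4],"angular": [0,0,0]},{"gripper": -1,"xyz": [0,0,4],"angular": [0,0,0]}]}}

```text
clock: 5.3
position: [510.6, 2.3, 178.2]
ee_rot: [-0.662, 0.749, -0.0, 0.001]
contact_force: [0.2, -0.4, -0.4]
gripper_width: 9.1
```

```bash
python3 look.py 3
```

```text
5.4 [510.72219349   2.38782635 178.3917847 ] [-6.62031737e-01  7.49475067e-01 -4.95723487e-04  9.25762095e-04] [ 0.94313576  0.45818721 -0.80647131] 9.349727146304971 [array([272.78790562, 199.5378928 ]), array([358.33585421, 260.80203616])]
```

View pics/crop3.png

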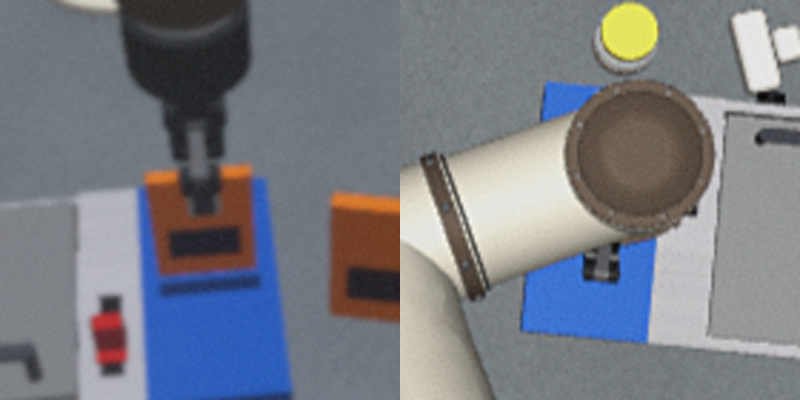

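Scene crop: the module hangs with its lower edge (157,275)–(255,268) just behind the slot (160,290)–(260,280), as expected for its height. I'll measure the offset in the scene camera.

```bash
cat > d.py <<'E'
from m import *
np.set_printoptions(precision=1,suppress=True)
im=cv2.imread("pics/scene3.png");P=cloud("scene",np.load("scene3.npy"))
yaw=np.radians(-7.0); ex=np.array([np.cos(yaw),np.sin(yaw)]); ey=np.array([-ex[1],ex[0]])
hsv=cv2.cvtColor(im,cv2.COLOR_BGR2HSV)
m=cv2.inRange(hsv,(4,120,60),(18,255,255)); m[:,:240]=0; m[:,297:]=0; m[:180]=0;m[:180]=0;m[235:]=0
m=cv2.morphologyEx(m,cv2.MORPH_CLOSE,np.ones((15,9)))
m=cv2.morphologyEx(m,cv2.MORPH_OPEN,np.ones((5,5)))
v,u=np.nonzero(m); print("mask",u.min(),u.max(),v.min(),v.max())
q=P[m>0]; a=q[:,:2]@ex; b=q[:,:2]@ey
f=(q[:,2]<190)&(q[:,2]>112)
print("face x",np.percentile(a[f],[10,50,90]),"y",np.percentile(b[f],[1,2,50,98,99]),"z",np.percentile(q[:,2],[1,50,99]))
# bottom edge line: for each row of slab, edges -> ray onto face plane x=a_med
def rayplane(u,v,a0):
    K,R,t=cal("scene"); d=R.T@np.linalg.inv(K)@np.array([u,v,1.]); o=-R.T@t
    s=(a0-o[:2]@ex)/(d[:2]@ex); return o+d*s
a0=float(np.array(arm.read_state()["position"])[:2]@ex+5)
for r in range(212,226,3):
    c=np.nonzero(m[r])[0]; L=rayplane(c.min()-.5,r,a0);Rr=rayplane(c.max()+.5,r,a0); print(r,c.min(),c.max(),"y edges",L[:2]@ey,Rr[:2]@ey,"mid",(L[:2]@ey+Rr[:2]@ey)/2,"z",L[2])
t=np.array(arm.read_state()["position"])[:2]; print("TCP a,b",t@ex,t@ey)
# slot in scene, using initial scene image (unobstructed), rectified at z=90
s0=cv2.imread("pics/scene0.png"); c=np.array([510.8,2.1]); print("slot top-cam a,b",c@ex,c@ey)
A=np.arange(-20,20.1,1);B=np.arange(-55,55.1,1)
M=np.array([[proj("scene",[*(c+x*ex+y*ey),90]) for y in B] for x in A],np.float32)
g=cv2.remap(s0[...,0],M[...,0],M[...,1],cv2.INTER_LINEAR).astype(int)
print("x",list(zip(A.astype(int),g[:,25:85].mean(1).astype(int))))
gy=g[14:27].mean(0).astype(int); print("y",list(zip(B.astype(int),gy))[8:30],list(zip(B.astype(int),gy))[80:103])
E
python3 d.py
```

```text
mask 254 289 187 223
face x [510.1 511.3 512.7] y [31.6 32.2 61.8 93.3 93.8] z [114.3 159.4 230.8]
212 257 289 y edges 30.402781373980076 95.19986860645311 mid 62.80132499021659 z 151.3154761635941
215 258 289 y edges 31.478547876831747 94.83247297608152 mid 63.15551042645663 z 141.8912169751918
218 258 289 y edges 30.60155173956312 94.45910481588044 mid 62.53032827772178 z 132.57665090797104
221 259 288 y edges 31.696850731807103 92.04271746361472 mid 61.86978409771091 z 122.83689144497566Traceback (most recent call last):
  File "d.py", line 19, in <module>
    c=np.nonzero(m[r])[0]; L=rayplane(c.min()-.5,r,a0);Rr=rayplane(c.max()+.5,r,a0); print(r,c.min(),c.max(),"y edges",L[:2]@ey,Rr[:2]@ey,"mid",(L[:2]@ey+Rr[:2]@ey)/2,"z",L[2])
                                      ~~~~~^^
    return umr_minimum(a, axis, None, out, keepdims, initial, where)
ValueError: zero-size array to reduction operation minimum which has no identity
```

```bash
sed -i 's/range(212,226,3)/range(200,222,4)/' d.py; python3 d.py
```

```text
mask 254 289 187 223
face x [510.1 511.3 512.7] y [31.6 32.2 61.8 93.3 93.8] z [114.3 159.4 230.8]
200 255 288 y edges 30.023933982178928 94.68509159844855 mid 62.35451279031374 z 187.03083570768501
204 256 288 y edges 30.780003355402446 94.20410867846155 mid 62.492056016932 z 175.29644703978374
208 257 288 y edges 31.552410676633894 93.71297935950749 mid 62.63269501807069 z 163.3084892699584
212 257 289 y edges 30.402781373980076 95.19986860645311 mid 62.80132499021659 z 151.3154761635941
216 258 289 y edges 31.18777140216904 94.7086876903318 mid 62.94822954625042 z 138.80288332246346
220 259 289 y edges 31.990285548811595 94.20680232523848 mid 63.09854393702504 z 126.01095934178238
TCP a,b 506.6243448780058 64.61140623374092
slot top-cam a,b 506.73664863723644 64.33520752979611
x [(np.int64(-20), np.int64(183)), (np.int64(-19), np.int64(183)), (np.int64(-18), np.int64(183)), (np.int64(-17), np.int64(183)), (np.int64(-16), np.int64(183)), (np.int64(-15), np.int64(183)), (np.int64(-14), np.int64(183)), (np.int64(-13), np.int64(183)), (np.int64(-12), np.int64(183)), (np.int64(-11), np
[... 1684 characters left out ...]
), np.int64(117)), (np.int64(26), np.int64(117)), (np.int64(27), np.int64(117)), (np.int64(28), np.int64(117)), (np.int64(29), np.int64(118)), (np.int64(30), np.int64(118)), (np.int64(31), np.int64(120)), (np.int64(32), np.int64(122)), (np.int64(33), np.int64(127)), (np.int64(34), np.int64(134)), (np.int64(35), np.int64(143)), (np.int64(36), np.int64(154)), (np.int64(37), np.int64(163)), (np.int64(38), np.int64(171)), (np.int64(39), np.int64(177)), (np.int64(40), np.int64(180)), (np.int64(41), np.int64(182)), (np.int64(42), np.int64(183)), (np.int64(43), np.int64(183)), (np.int64(44), np.int64(182)), (np.int64(45), np.int64(181)), (np.int64(46), np.int64(177)), (np.int64(47), np.int64(173))]
```

{"api": "move_arm", "payload": {"moves": [{"gripper": -1,"xyz": [-0.06,-0.08,0.8],"angular": [0,0,0]},{"gripper": -1,"xyz": [-0.06,-0.08,1.5],"angular": [0,0,0]},{"gripper": -1,"xyz": [-0.06,-0.08,2],"angular": [0,0,0]},{"gripper": -1,"xyz": [-0.06,-0.08,2.5],"angular": [0,0,0]},{"gripper": -1,"xyz": [-0.06,-0.08,2.5],"angular": [0,0,0]}]}}

```text
clock: 6.02
position: [510.7, 2.6, 151.8]
ee_rot: [-0.662, 0.75, 0.0, -0.001]
contact_force: [0.4, 0.3, 0.3]
gripper_width: 9.4
```

{"api": "move_arm", "payload": {"moves": [{"gripper": -1,"xyz": [0,0,0.7],"angular": [0,0,0]},{"gripper": -1,"xyz": [0,0,1.4],"angular": [0,0,0]},{"gripper": -1,"xyz": [0,0,2.1],"angular": [0,0,0]},{"gripper": -1,"xyz": [0,0,2.8],"angular": [0,0,0]},{"gripper": -1,"xyz": [0,0,3.5],"angular": [0,0,0]},{"gripper": -1,"xyz": [0,0,4],"angular": [0,0,0]},{"gripper": -1,"xyz": [0,0,4],"angular": [0,0,0]}]}}

```text
clock: 6.9
position: [510.7, 2.6, 111.9]
ee_rot: [-0.662, 0.75, 0.0, -0.0]
contact_force: [0.9, 0.9, -1.1]
gripper_width: 9.5
```

{"api": "move_arm", "payload": {"moves": [{"gripper": -1,"xyz": [0,0,0.5],"angular": [0,0,0]},{"gripper": -1,"xyz": [0,0,1],"angular": [0,0,0]},{"gripper": -1,"xyz": [0,0,1.3],"angular": [0,0,0]},{"gripper": -1,"xyz": [0,0,1.3],"angular": [0,0,0]}]}}

```text
clock: 7.4
position: [511.0, 2.6, 99.6]
ee_rot: [-0.662, 0.749, -0.0, -0.0]
contact_force: [-2.3, -0.4, 2.5]
gripper_width: 9.1
```

{"api": "move_arm", "payload": {"moves": [{"gripper": -1,"xyz": [0,0,0.15],"angular": [0,0,0]},{"gripper": -1,"xyz": [0,0,0.25],"angular": [0,0,0]},{"gripper": -1,"xyz": [0,0,0.25],"angular": [0,0,0]}]}}

```text
clock: 7.78
position: [511.3, 2.4, 99.5]
ee_rot: [-0.662, 0.749, -0.001, 0.0]
contact_force: [-6.0, -0.4, 16.7]
gripper_width: 9.3
```

{"api": "move_arm", "payload": {"moves": [{"gripper": 0,"xyz": [0,0,0],"angular": [0,0,0]},{"gripper": 0,"xyz": [0,0,0],"angular": [0,0,0]},{"gripper": 0,"xyz": [0,0,-3],"angular": [0,0,0]},{"gripper": 0,"xyz": [0,0,-7],"angular": [0,0,0]},{"gripper": 0,"xyz": [0,0,-12],"angular": [0,0,0]},{"gripper": 0,"xyz": [0,0,-12],"angular": [0,0,0]}]}}

```text
clock: 8.52
position: [513.5, 3.2, 220.7]
ee_rot: [-0.662, 0.749, -0.002, 0.004]
contact_force: [-0.1, -0.1, 0.1]
gripper_width: 42.6
```

```bash
python3 look.py 4
python3 - <<'E'
from h import *
np.set_printoptions(precision=1,suppress=True)
im=cv2.imread("pics/scene4.png");P=cloud("scene",np.load("scene4.npy"))
yaw=np.radians(-7.0); ex=np.array([np.cos(yaw),np.sin(yaw)]); ey=np.array([-ex[1],ex[0]])
m=cv2.inRange(cv2.cvtColor(im,cv2.COLOR_BGR2HSV),(4,120,60),(18,255,255)); m[:,:240]=0; m[:,302:]=0; m[:200]=0;m[255:]=0
q=P[m>0]; print(len(q),"x",np.percentile(q[:,:2]@ex,[5,50,95]),"y",np.percentile(q[:,:2]@ey,[2,50,98]),"z",np.percentile(q[:,2],[2,50,98]))
cv2.imwrite("pics/c4.png",cv2.resize(im[180:310,140:320],(720,520),interpolation=2))
E
```

```text
8.625 [510.7278758    2.77820799 216.58928549] [-6.61830472e-01  7.49653469e-01  2.18426419e-04  2.33941811e-04] [ 0.69317682  0.07977163 -0.93679546] 42.86530289566103 [array([271.60336286, 185.94542903]), array([359.29570422, 259.34561473])]
445 x [506.8 512.  514.1] y [32.3 63.2 93.5] z [ 92.5 115.6 131.5]
```

View pics/c4.png

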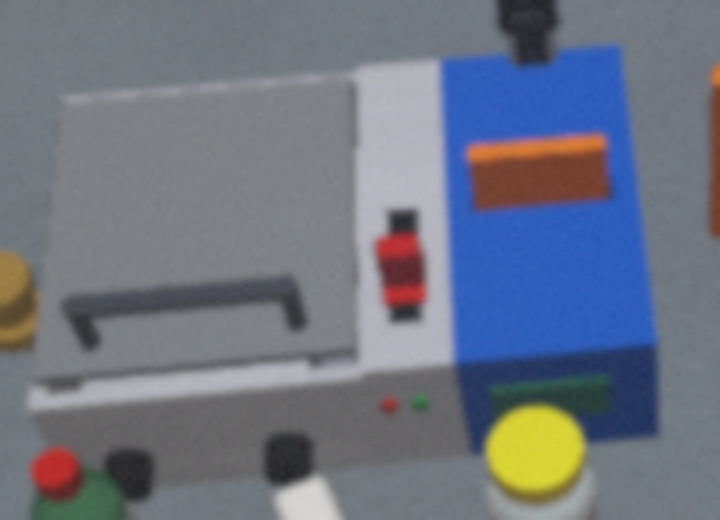

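Module stands home (top at about 131 mm, y-mid 63.2 against slot 63.5). The bar is at crop (65–295,300) and the knob near the free-edge end of its track. Now going to the bar.

{"api": "move_arm", "payload": {"moves": [{"gripper": 0,"xyz": [5,-2,0],"angular": [0,0,0]},{"gripper": 0,"xyz": [10,-4.1,0],"angular": [0,0,0]},{"gripper": 0,"xyz": [15,-6.1,0],"angular": [0,0,0]},{"gripper": 0,"xyz": [17.4,-7.1,2],"angular": [0,0,0]},{"gripper": 0,"xyz": [17.4,-7.1,6],"angular": [0,0,0]},{"gripper": 0,"xyz": [17.4,-7.1,9],"angular": [0,0,0]},{"gripper": 0,"xyz": [17.4,-7.1,10.75],"angular": [0,0,0]},{"gripper": 0,"xyz": [17.4,-7.1,10.75],"angular": [0,0,0]}]}}

```text
clock: 9.62
position: [557.7, -178.6, 105.9]
ee_rot: [-0.662, 0.75, 0.003, -0.002]
contact_force: [0.0, 0.5, 0.2]
gripper_width: 42.9
```

{"api": "move_arm", "payload": {"moves": [{"gripper": -1,"xyz": [0,0,0],"angular": [0,0,0]},{"gripper": -1,"xyz": [0,0,0],"angular": [0,0,0]},{"gripper": -1,"xyz": [0,0,0],"angular": [0,0,0]},{"gripper": -1,"xyz": [0,0,0],"angular": [0,0,0]}]}}

```text
clock: 10.12
position: [559.8, -178.7, 110.1]
ee_rot: [-0.662, 0.749, -0.0, 0.0]
contact_force: [-1.9, 0.4, 3.7]
gripper_width: 9.8
```

{"api": "move_arm", "payload": {"moves": [{"gripper": -1,"xyz": [0,0,-0.15],"angular": [0,0,0]},{"gripper": -1,"xyz": [0,0,-0.3],"angular": [0,0,0]},{"gripper": -1,"xyz": [0,0,-0.4],"angular": [0,0,0]},{"gripper": -1,"xyz": [0,0,-0.5],"angular": [0,0,0]},{"gripper": -1,"xyz": [0,0,-0.5],"angular": [0,0,0]}]}}

```text
clock: 10.75
position: [558.9, -178.6, 113.7]
ee_rot: [-0.662, 0.75, 0.001, -0.001]
contact_force: [-4.3, 0.6, -4.5]
gripper_width: 9.5
```

{"api": "move_arm", "payload": {"moves": [{"gripper": -1,"xyz": [0,0,-0.15],"angular": [0,0,0]},{"gripper": -1,"xyz": [0,0,-0.3],"angular": [0,0,0]},{"gripper": -1,"xyz": [0,0,-0.4],"angular": [0,0,0]},{"gripper": -1,"xyz": [0,0,-0.4],"angular": [0,0,0]}]}}

```text
clock: 11.25
position: [558.0, -178.5, 117.4]
ee_rot: [-0.662, 0.75, 0.002, -0.001]
contact_force: [-4.6, 2.0, -5.1]
gripper_width: 9.6
```

```bash
python3 look.py 5
python3 - <<'E'
from h import *
np.set_printoptions(precision=1,suppress=True)
P0=cloud("scene",np.load("scene4.npy"));P=cloud("scene",np.load("scene5.npy"))
yaw=np.radians(-7.0); ex=np.array([np.cos(yaw),np.sin(yaw)]); ey=np.array([-ex[1],ex[0]])
h=np.array([510.8,2.1])
for Q in(P0,P):
    d=Q[...,:2]-h; a=d@ex;b=d@ey
    k=(b>-130)&(b<-105)&(Q[...,2]>80)&(Q[...,2]<115)
    for lo in(-60,-20,20,45,70): 
        s=k&(a>lo)&(a<lo+20); print(lo,s.sum(),np.median(Q[s][:,2]) if s.any() else None,end=' | ')
    print()
E
```

```text
11.35 [ 557.95791126 -178.52392039  117.40417644] [-0.66168084  0.74978218  0.00181621 -0.00135885] [-5.33185494  1.32354915 -5.63155127] 9.676501375594155 [array([186.76457554, 254.89474979]), array([436.48672861, 240.42067089])]
-60 88 93.32992196884646 | -20 90 93.14943110132307 | 20 100 93.14934007844045 | 45 78 93.40159615720441 | 70 147 93.38047806398664 | 
-60 84 94.78884609489418 | -20 91 97.14093900772485 | 20 93 98.56154751753992 | 45 78 100.06337014105614 | 70 130 101.0275904851536 |
```

The cover rose about 0.046 rad at only about 5 N, past the 0.03 rad caught limit, so the catch isn't holding. I'll follow the arc, tilting the tool half as much as the cover.

{"api": "move_arm", "payload": {"moves": [{"gripper": -1,"xyz": [0,0.39,-0.68],"angular": [0.05,0,0]},{"gripper": -1,"xyz": [0,0.64,-1.45],"angular": [0.075,0,0]},{"gripper": -1,"xyz": [0,0.93,-2.21],"angular": [0.1,0,0]},{"gripper": -1,"xyz": [0,1.26,-2.96],"angular": [0.125,0,0]},{"gripper": -1,"xyz": [0,1.63,-3.68],"angular": [0.15,0,0]},{"gripper": -1,"xyz": [0,1.63,-3.68],"angular": [0.15,0,0]}]}}

```text
clock: 12.1
position: [543.7, -176.8, 156.3]
ee_rot: [-0.66, 0.747, -0.057, 0.05]
contact_force: [-1.2, -0.1, -5.3]
gripper_width: 9.9
```

{"api": "move_arm", "payload": {"moves": [{"gripper": -1,"xyz": [0,0.6,-1.49],"angular": [0.05,0,0]},{"gripper": -1,"xyz": [0,1.38,-2.91],"angular": [0.1,0,0]},{"gripper": -1,"xyz": [0,2.29,-4.24],"angular": [0.15,0,0]},{"gripper": -1,"xyz": [0,3.32,-5.49],"angular": [0.2,0,0]},{"gripper": -1,"xyz": [0,4.47,-6.6],"angular": [0.25,0,0]},{"gripper": -1,"xyz": [0,5.72,-7.59],"angular": [0.3,0,0]},{"gripper": -1,"xyz": [0,5.72,-7.59],"angular": [0.3,0,0]},{"gripper": -1,"xyz": [0,5.72,-7.59],"angular": [0.3,0,0]}]}}

```text
clock: 13.1
position: [478.1, -168.8, 223.1]
ee_rot: [-0.645, 0.73, -0.168, 0.148]
contact_force: [1.2, -5.9, -1.4]
gripper_width: 9.4
```

```bash
python3 look.py 6
python3 - <<'E'
from h import *
np.set_printoptions(precision=2,suppress=True)
P=cloud("top",np.load("top6.npy")); S=cloud("scene",np.load("scene6.npy"))
yaw=np.radians(-7.0); ex=np.array([np.cos(yaw),np.sin(yaw)]); ey=np.array([-ex[1],ex[0]])
for n,Q in(("top",P),("scene",S)):
    d=Q[...,:2]-np.array([510.8,2.1]); a=d@ex;b=d@ey
    k=(b>-140)&(b<-108)&(Q[...,2]>100)&(a>-85)&(a<60)&(Q[...,2]<260)
    if k.sum()>20: print(n,k.sum(),"angle",np.arctan(np.polyfit(a[k],Q[...,2][k],1)[0]))
im=cv2.imread("pics/scene6.png"); cv2.imwrite("pics/c6.png",cv2.resize(im[120:330,120:400],(800,600),interpolation=2))
E
```

```text
13.2 [ 478.44897442 -168.85649032  222.89336417] [-0.64528034  0.73030528 -0.16831223  0.14811639] [ 1.97826538 -5.04238689 -1.83239098] 9.553312571693816 [array([176.32467808, 186.8020775 ]), array([442.88726099, 273.04765055])]
top 883 angle 0.7997450847907579
scene 360 angle 0.282035368383617
```

View pics/c6.png

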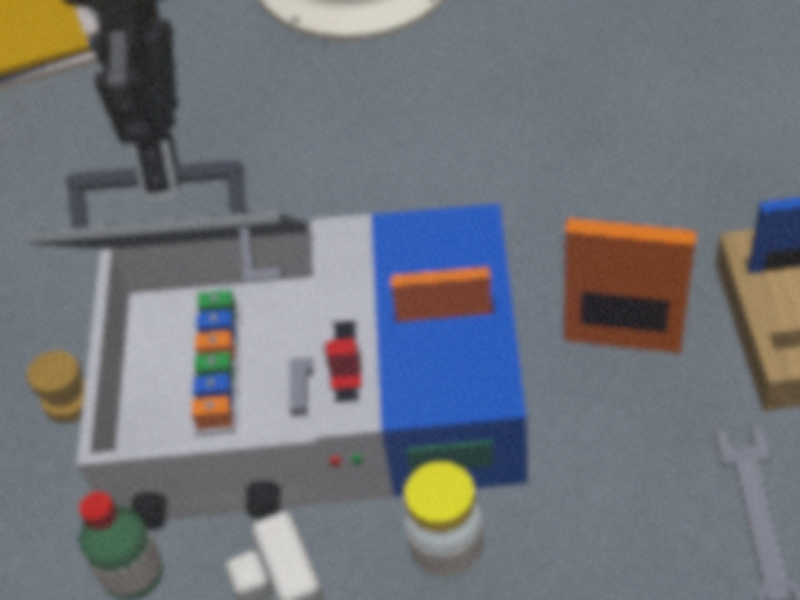

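The cover stands open with the bar between the fingers (crop 155,175). The orange module is home (440,293) and the goods are in place. I'll settle briefly, then hand in.

{"api": "move_arm", "payload": {"moves": [{"gripper": -1,"xyz": [0,0,0],"angular": [0,0,0]},{"gripper": -1,"xyz": [0,0,0],"angular": [0,0,0]},{"gripper": -1,"xyz": [0,0,0],"angular": [0,0,0]},{"gripper": -1,"xyz": [0,0,0],"angular": [0,0,0]}]}}

```text
clock: 13.7
position: [478.7, -168.9, 222.8]
ee_rot: [-0.645, 0.73, -0.168, 0.148]
contact_force: [0.5, -5.7, -0.3]
gripper_width: 9.8
```

```bash
python3 -c "
from bench import arm
s=arm.read_state();print(s['position'],s['joint_vel'],s['contact_force'],s['gripper_width']);print(arm.job_done())"
```

```text
[ 478.70646438 -168.8901037   222.77783046] [ 1.03980251e-03  1.03016028e-03 -9.19118055e-05  3.61439412e-05
  1.86051577e-04  1.10221933e-03] [ 0.51560358 -5.67585788 -0.26220368] 9.844114754240055
the job is handed in; nothing more can be done
None
```

I slid the orange module from the stand into the controller's slot until it bottomed, with about 17 N at the end. I then tugged the cover by its bar. It rose freely to about 0.046 rad at roughly 5 N, past the 0.03 rad where a caught cover stops. So I left the catch knob alone and lifted the cover along its arc. I handed the job in at 13.7 s, still holding the cover open.

**Module:** its top measured about 131 mm, against 130 mm when home. Sideways it was within about 1 mm of the slot centre along the slot's length. That was measured before I moved to the cover. In the last picture it still looks home, and the blue module's stand and the other goods in view look unmoved, judged by eye only.

**Cover:** the arm was still, with the bar between the fingers. The arm's position puts the cover at about 0.9 rad.

**Checks that disagreed:**
- The top camera's depth gave the cover angle as 0.80 rad. The scene camera's fit gave 0.28 rad, but that patch mostly missed the panel, so I disregarded it.
- The fingers read 9.4–9.9 mm on the 12 mm bar, a little narrow. The bar held firmly all the same.

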